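# Set the bread guide's slice stop and push up the loaf

### The job

Get the bread slicing guide ready to cut a 24 mm slice: push the blue slice stop along its rail towards the knife slot until it clicks into the middle one of its three notches, where its face is in line with the red marks. Then push the half loaf along the channel from behind until its cut face is up against the stop, with the stop still clicked in that notch. Only push: do not pinch the stop, keep the loaf flat on the board, and leave the other things where they are.

Things in the scene. Friction and masses are not known exactly. Their poses are not given: they have to be found in the camera images.
- guide: Bread slicing guide, fixed: light wooden board 150 (x) x 450 (y), top 18 above the worktop, reaching from y -260 to +190. Origin on the worktop under the middle of the knife slot; z up; +y is the way the loaf is fed. The loaf's channel is the -y part, open at its -y end; on the +y part a steel bar 18 wide, 8 high with three notches runs along the middle line from y 30 to 190
- knife_slot (a point): Middle of the 4 mm knife slot across the channel, on the board's top (18 above the worktop), guide y = 0. Wooden cheeks 8 thick, inner faces at guide x +-52, tops 88 above the worktop, stand from guide y -150 to -2, and two posts of the same section from y 2 to 14. Axes as the guide's
- red_mark (a point): Red mark on the board's near (guide -x) margin, on the board's top, guide y = 24: the stop's face lines up with it in the middle notch. Black marks at y 12 and 36 stand for the other notches; the far margin carries the same three marks
- slice_stop (a joint): Slice stop's place on its bar, m: knife slot to stop face = slice thickness. Range 0 to 0.112, starts at 0.06 to 0.105; a push in guide -y lowers it. Friction about 1.5 N, stays where left. A spring ball drops into notches at 0.012, 0.024, 0.036: each draws the stop in over about 3 mm either side and holds it, both ways, up to about 13 N; the push needed falls away as it leaves
- stop_face (a point): Middle of the slice stop's face towards the loaf, 55 above the worktop; the stop's plate is 96 wide (guide x), 10 thick (guide y), from 28 to 92 above the worktop, dark blue on the loaf side. Axes as the guide's
- stop_back (a point): Middle of the back of that plate, the lighter blue side to push on, 65 above the worktop, 10 in guide +y from the face. Behind it the black carriage, 72 wide, reaches 64 in guide +y from the face, top 40 above the worktop; two thin ribs, 64 apart inside, 32 long from the face, rise on it to 56 above the worktop. Axes as the guide's
- stop_front: Front half (5 mm) of the stop's plate, dark blue; fixed to the stop. Origin on the worktop level in the plane of the face. Fingers pressing on this and on stop_rear at once count as pinching
- stop_rear: Rear half (5 mm) of the stop's plate, lighter blue; fixed to the stop. Origin on the worktop level, 5 mm in guide +y from the face
- loaf: Half a tin loaf, brown crust, crumb-coloured cut face: 96 wide (its x), 120 long (its y), 76 high with a domed top, about 0.42 kg, loose. Lies flat on the board in the channel. Origin: centre of its underside (18 above the worktop); +y towards its cut face and the knife slot
- loaf_cut (a point): Middle of the loaf's cut face, 37 above the board, 60 mm in loaf +y from its origin
- loaf_heel (a point): Middle of the loaf's rear end, the one to push on, 37 above the board, 60 mm in loaf -y from its origin
- bread_knife: Bread knife lying beside the board, 330 x 26 x 18; bystander. Origin under its middle, x towards the tip
- plate: White side plate, diameter 164, 16 high; bystander. Origin: centre of underside
- butter_dish: Butter dish, blue base 150 x 90, white cover with a knob, 76 high; bystander. Origin: centre of underside
- jam_jar: Amber jam jar with red lid, diameter 66, 90 high; bystander. Origin: centre of underside
- mug: Blue mug, diameter 80, 95 high, handle at its +y; bystander. Origin: centre of underside
- spice_tin: Red spice tin with white lid, diameter 60, 105 high; bystander. Origin: centre of underside
- apple: Green apple, diameter 76, 66 high; bystander. Origin: centre of underside

How it is judged:
By the outcome, as a careful person would: the job done as asked, in the order asked, and still so for the second after the job is handed in, with the robot touching nothing.
It also fails if it takes over 58 s, if anything falls off the work surface, if the arm or the gripper's body presses on something with over 40 N, if the wrist force passes 120 N, or if a joint passes its speed limit or range.

### The arm

A 6-joint arm with a two-finger parallel gripper is mounted at the origin on the work surface. World frame = base frame: x ahead of the robot, y to its left, z up, the work surface at z = 0. Lengths are in m, angles in rad, forces in N, time in s.
With the tool pointing down it reaches from about 0.225 to 0.875 m from the base axis. Payload 3.4 kg.
Tool frame: the origin (TCP) lies at the very end of the fingers, on their centre line; the grasp point (between the pads) lies 19 mm behind it; z points along the fingers, y is the line along which they close (so a half turn about z gives the same grasp; the last joint's range is limited). The gripper opens to 85 mm and grips with 20 to 120 N. Pads are 22 mm wide; open, the fingers measure 114 mm over their backs; the gripper's body (76 mm by 85 mm) begins 54 mm behind the grasp point. The pads swing forward as they close: fully open they stand 13 mm farther back than shut.
Start: joints at [-1.338, 0.276, 1.505, -0, 1.361, -0.121], TCP at [0.199, -0.539, 0.231] pointing down, gripper open.
Joint ranges: [-2.89, 2.89], [-0.75, 2.08], [0.22, 2.7], [-1.18, 4.32], [0.11, 2.71], [-2.7, 2.7]. Speed limits (rad/s): [2.57, 2.57, 3.14, 3.14, 3.14, 3.14].

### API

Orientations are given as [roll, pitch, yaw] about the fixed x, y, z axes, in that order (R = Rz(yaw) Ry(pitch) Rx(roll)).
In Python, from bench import * gives the robot as it stands.
- The arm moves only by the shell command python3 -m jog 'ROWS' [FORCE]. ROWS is JSON, a list of rows, each a list of 7 numbers: the shift along the tool's x, y, z in m, then the turn, a rotation vector about the tool's x, y, z in degrees, then the closure in counts, from 0 (fully open) to 255 (shut). A call has 1 to 20 rows; each row shifts and turns the commanded pose from where the row before left it, along the tool's axes as they then stand; what a row does not reach is not made up. A row lasts 1/8 s, in which the tool goes at most 62.5 mm and 10.7 degrees, less where a joint would pass 70% of its speed; a pose out of reach is approached as far as the arm can. A call is refused whole if a number of a shift passes 0.0625 or a number of a turn 10.7, either way. A call with a gripper value outside its range is refused whole. The fingers move at their own pace and stop on an object; FORCE is the grip in N (left out, the last holds). Time passes only in rows, so rows that do not move let the fingers close. It gives the time, the measured TCP pose, the force, the opening and the grip force at its end, in the units of the state.
- get_state(): the state, without advancing time (a new reading comes with each control period).
- snapshot(name): name is "scene" or "top" or "wrist"; returns a dict with "color" (384x512x3 uint8, red, green, blue), "range_z" (384x512 float32, m along the optical axis (not along the pixel's ray), 0 where there is no reading), "K" (3x3 intrinsics, pixels), "extrinsics" (4x4, takes a point from camera to world coordinates). Camera axes: x right, y down, z forward; pixel columns grow to the right and rows downward; lengths in m; the calibration is good to about 2 mm. A picture is of the moment at which its call begins.
- close_job(): hands the job in; it is judged then, once.
Trained networks look in a picture, given as the dict that the camera call returned (one of the last four; its "shot" number tells which), for a name from the list of things; names that differ only in an ending like _2 or _b are one class to them, and where a whole thing is asked for, a point or a joint stands for the part that bears it (a point fixed in the world has none). Each returns a list of dicts, best first, with "p" (0 to 1); they miss things now and then, are a little off and sometimes report something else, mostly with a low value. They report only what shows in the picture. A call takes as long as a camera call.
- look_for(thing, picture): "point" ([column, row] in pixels, amid what is visible of it).
- outline_of(thing, picture): "mask" (384x512 bool, what is visible of it) and "point" ([column, row] in pixels, amid what is visible of it).
The state is a dict: "t": time; "joint_pos": joint angles; "joint_velocities": joint speeds; "joint_efforts": joint torques, N m; "ee_pos": TCP position; "eef_rot": TCP orientation; "force": force on the tool from outside, world axes, zero at the start; "wrist_torque": the same for the moment, N m; "width": finger opening in m; "gripper_force": force on a finger pad.
Only numpy, scipy, OpenCV 4.12 (cv2) and the standard library are available. Lean on these libraries where they do the work, as an engineer would, in place of code of your own. Each camera call takes 0.05 s, during which the arm holds its last target. There are 200 camera calls.

## Working session

There is one attempt and no reset: what is moved stays moved. The work goes in short steps, Python scripts to look and compute and a shell command to move; the robot and the scene stay as the last step left them, time stands still between calls to the robot, and variables do not carry over. Pictures are saved under pics/ and viewed, at most 10 in all, crops included, and the job is handed in when it is done.

```bash
ls; mkdir -p pics
python3 - <<'E'
from bench import *
import cv2,numpy as np
for n in ["top","scene"]:
    s=snapshot(n); cv2.imwrite(f"pics/{n}0.png",s["color"][:,:,::-1])
    print(n,s["K"].round(1).tolist(),s["extrinsics"].round(3).tolist())
    for t in ["guide","stop_front","stop_rear","slice_stop","loaf"]:
        for r in look_for(t,s)[:2]:
            u,v=r["point"]; z=s["range_z"][int(v),int(u)]
            p=s["extrinsics"]@np.r_[np.linalg.inv(s["K"])@[u,v,1]*z,1]
            print(n,t,round(r["p"],2),[int(u),int(v)],p[:3].round(3))
print(get_state())
E
```

```text
pics
top [[356.5, 0.0, 253.4], [0.0, 356.5, 195.5], [0.0, 0.0, 1.0]] [[-0.018, -0.988, 0.155, 0.395], [-1.0, 0.019, 0.003, -0.006], [-0.006, -0.155, -0.988, 1.209], [0.0, 0.0, 0.0, 1.0]]
top guide 0.82 [224, 198] [0.573 0.097 0.017]
top stop_rear 0.38 [195, 200] [0.559 0.181 0.085]
top slice_stop 0.91 [189, 205] [0.548 0.21  0.038]
top loaf 0.58 [273, 185] [ 0.6   -0.068  0.094]
top loaf 0.44 [186, 152] [0.74  0.228 0.003]
scene [[404.1, 0.0, 251.9], [0.0, 404.1, 193.3], [0.0, 0.0, 1.0]] [[-0.76, 0.448, -0.471, 1.154], [0.649, 0.541, -0.535, 0.685], [0.015, -0.712, -0.702, 0.978], [0.0, 0.0, 0.0, 1.0]]
scene guide 0.86 [270, 230] [0.572 0.114 0.018]
scene stop_front 0.58 [289, 229] [0.525 0.151 0.018]
scene stop_rear 0.2 [271, 230] [0.571 0.116 0.015]
scene slice_stop 0.7 [298, 241] [0.552 0.214 0.04 ]
scene loaf 0.76 [226, 199] [ 0.636 -0.025  0.086]
{'t': 0.6, 'joint_pos': array([-1.33801597e+00,  2.75895491e-01,  1.50490817e+00, -7.71814623e-06,
        1.36068913e+00, -1.21048025e-01]), 'joint_velocities': array([-2.26231100e-04,  1.00564789e-03, -7.81540471e-05, -2.75454323e-05,
        3.61432330e-04,  1.39359972e-04]), 'joint_efforts': array([-1.56438313e-03, -4.16392636e+01, -2.45989305e+01, -2.00017680e-04,
        3.11908761e-04, -1.41039735e-06]), 'ee_pos': array([ 0.19920649, -0.53942413,  0.23132732]), 'eef_rot': array([3.14149444e+00, 1.95517898e-05, 3.53829991e-01]), 'force': array([ 0.2943025 , -0.48470061, -0.36683836]), 'wrist_torque': array([0.0124652 , 0.02532815, 0.00081586]), 'gripper_force': 0.0, 'width': 0.08551525665563738}
```

View pics/top0.png

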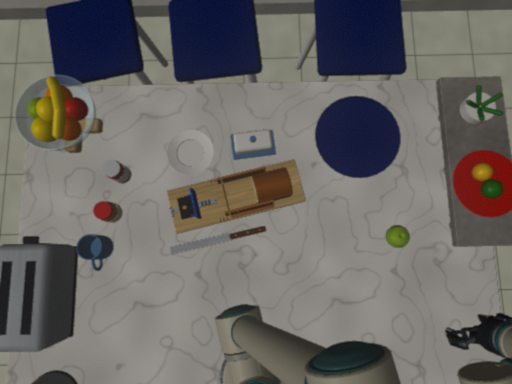

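View pics/scene0.png

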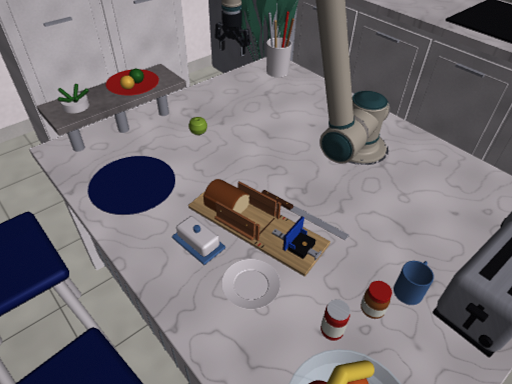

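The top view shows the guide with its stop end on the left (col ~190, row 205) and the loaf at col ~272, row 183. Guide +y points to world +y with a slight -x component. Next I'll measure the board and the stop.

```bash
cat > h.py <<'E'
from bench import *
import cv2,numpy as np
def cloud(s):
    v,u=np.mgrid[:384,:512]; z=s["range_z"]
    c=np.stack([u*z,v*z,z],-1)@np.linalg.inv(s["K"]).T
    c[z==0]=np.nan
    return c@s["extrinsics"][:3,:3].T+s["extrinsics"][:3,3]
def guide_axes(rect_pts):
    (cx,cy),(w,h),_=r=cv2.minAreaRect(rect_pts.astype(np.float32))
    b=cv2.boxPoints(r); e=b[1]-b[0]; f=b[2]-b[1]
    L=e if np.hypot(*e)>np.hypot(*f) else f
    L=L/np.hypot(*L); L=L if L[1]>0 else -L
    return np.array([cx,cy]),L,(w,h)
E
python3 - <<'E'
from h import *
for n in ["top","scene"]:
    s=snapshot(n); P=cloud(s)
    m=outline_of("guide",s)[0]["mask"]
    lp=outline_of("loaf",s); sp=outline_of("slice_stop",s)
    # board including things standing on it
    near=(abs(P[...,0]-.58)<.2)&(abs(P[...,1]-.08)<.28)
    b=near&m&(P[...,2]>.010)&(P[...,2]<.026)
    k,lab,st,_=cv2.connectedComponentsWithStats(b.astype(np.uint8))
    c,L,wh=guide_axes(P[b][:,:2])
    X=np.array([L[1],-L[0]]); o=c+L*.035
    print(n,"board c",c.round(4),"L",L.round(4),"yaw",np.degrees(np.arctan2(-L[0],L[1])).round(2),"size",wh,"origin",o.round(4),"z",np.median(P[b][:,2]).round(4))
    for nm,q in (("loaf",lp),("stop",sp)):
        if not q: continue
        mm=q[0]["mask"]&near; d=P[mm]; g=np.c_[(d[:,:2]-o)@X,(d[:,:2]-o)@L,d[:,2]]
        print(nm,round(q[0]["p"],2),q[0]["point"],np.nanpercentile(g,[2,50,98],axis=0).round(3).tolist())
        if nm=="stop":
            t=g[g[:,2]>.07]; print(" plate top",len(t),np.percentile(t,[5,50,95],axis=0).round(3).tolist() if len(t) else "")
E
```

```text
top board c [0.5834 0.0571] L [-0.2251  0.9743] yaw 13.01 size (0.15091197192668915, 0.44723889231681824) origin [0.5755 0.0912] z 0.018
loaf 0.92 [273.5, 186.1] [[-0.048, -0.215, 0.043], [-0.008, -0.158, 0.087], [0.043, -0.099, 0.096]]
stop 0.59 [190.0, 206.2] [[-0.044, 0.094, 0.035], [-0.004, 0.123, 0.042], [0.033, 0.156, 0.094]]
 plate top 110 [[-0.046, 0.094, 0.075], [-0.007, 0.098, 0.09], [0.035, 0.103, 0.095]]
scene board c [0.5616 0.0548] L [-0.2338  0.9723] yaw 13.52 size (0.202758327126503, 0.4493061602115631) origin [0.5534 0.0888] z 0.017
loaf 0.78 [225.8, 197.4] [[-0.02, -0.213, 0.026], [0.037, -0.149, 0.081], [0.07, -0.098, 0.095]]
stop 0.97 [298.6, 240.2] [[-0.014, 0.096, 0.022], [0.032, 0.114, 0.041], [0.072, 0.156, 0.093]]
 plate top 146 [[-0.015, 0.096, 0.072], [0.031, 0.102, 0.089], [0.071, 0.103, 0.094]]
```

```bash
python3 -m jog '[[0.0367,-0.0372,0,0,0,0,255],[0.0367,-0.0372,0,0,0,0,255],[0.0367,-0.0372,0,0,0,0,255],[0.0367,-0.0372,0,0,0,0,255],[0.0367,-0.0372,0,0,0,0,255],[0.0367,-0.0372,0,0,0,0,255],[0.0367,-0.0372,0,0,0,0,255],[0.0367,-0.0372,0,0,0,0,255],[0.0367,-0.0372,0,0,0,0,255],[0.0367,-0.0372,0,0,0,0,255],[0.0367,-0.0372,0,0,0,0,255],[0.0367,-0.0372,0,0,0,0,255],[0.0367,-0.0372,0,0,0,0,255],[0.0367,-0.0372,0,0,0,0,255],[0.0367,-0.0372,0,0,0,0,255],[0.0367,-0.0372,0,0,0,0,255],[0,0,0,0,0,-10.34,255],[0,0,0,0,0,-10.34,255],[0,0,0,0,0,-10.34,255],[0,0,0,0,0,-10.34,255]]' 40 && python3 -m jog '[[0,0,0,0,0,-10.34,255],[0,0,0,0,0,-10.34,255],[0,0,0,0,0,-10.34,255],[0,0,0,0,0,-10.34,255],[0,0,0,0,0,0,255]]'
python3 - <<'E'
from h import *
s=snapshot("wrist"); cv2.imwrite("pics/w1.png",s["color"][:,:,::-1])
P=cloud(s); np.save("w1.npy",P)
print(s["K"].round(0).tolist(),s["extrinsics"].round(3).tolist(), get_state()["force"])
E
```

```text
t: 3.5
ee_pos: [0.5438, 0.2225, 0.2312]
eef_rot: [-3.142, 0.0, 1.082]
force: [-0.6, 0.8, -0.4]
width: -0.0002
gripper_force: 0.0
t: 4.12
ee_pos: [0.5438, 0.2224, 0.2313]
eef_rot: [3.142, 0.0, 1.795]
force: [-0.3, -0.7, 0.4]
width: 0.0001
gripper_force: 0.0
[[322.0, 0.0, 257.0], [0.0, 322.0, 193.0], [0.0, 0.0, 1.0]] [[0.975, 0.215, 0.059, 0.529], [0.223, -0.94, -0.258, 0.289], [0.0, 0.265, -0.964, 0.374], [0.0, 0.0, 0.0, 1.0]] [-0.0360228   0.17776255 -0.29432017]
```

View pics/w1.png

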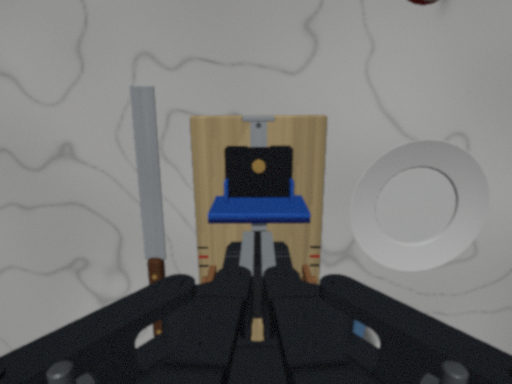

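The wrist view shows the stop plate at (210–310, 208), the carriage behind it, and the red marks near (203,256) and (315,256). The fingers are in the foreground below the plate.

Run:
```python
from h import *
s=snapshot("wrist"); P=cloud(s); c=s["color"].astype(int)
Lr=np.radians(13.01)
# board edges: rows 130..240
bd=(abs(P[...,2]-.018)<.005)
l=[];r=[]
for v in range(120,240,6):
    u=np.where(bd[v,180:340])[0]+180
    l.append(P[v,u[0],:2]); r.append(P[v,u[-1],:2])
l=np.array(l);r=np.array(r)
def ang(a):
    vx,vy,x,y=cv2.fitLine(a.astype(np.float32),cv2.DIST_HUBER,0,.01,.01).ravel(); vx,vy=(vx,vy) if vy>0 else (-vx,-vy); return np.degrees(np.arctan2(-vx,vy))
print("edge yaws",ang(l),ang(r))
red=(c[...,0]>120)&(c[...,1]<90)&(c[...,2]<90)&bd
blue=(c[...,2]>80)&(c[...,0]<60)&(P[...,2]>.085)
k=np.radians((ang(l)+ang(r))/2)
X=np.array([np.cos(k),np.sin(k)]);L=np.array([-np.sin(k),np.cos(k)])
mid=np.mean(np.r_[l@X,r@X]); print("width",np.mean(r@X)-np.mean(l@X))
vv,uu=np.where(red); print("red px",len(vv))
for side in (uu<257,uu>257):
    q=P[vv[side],uu[side],:2]; print(uu[side].mean(),vv[side].mean(),"x",(q@X).mean()-mid,"y",(q@L).mean())
y0=(P[vv,uu,:2]@L).mean()-.024
o=X*mid+L*y0; print("origin",o,"yaw",np.degrees(k))
b=P[blue]; g=np.c_[(b[:,:2]-o)@X,(b[:,:2]-o)@L,b[:,2]]
print("plate top",np.percentile(g,[1,50,99],axis=0).round(4).tolist())
st=get_state(); e=st["ee_pos"][:2]-o; print("tcp guide",e@X,e@L,st["ee_pos"][2],np.degrees(st["eef_rot"][2])-90)
```

```text
edge yaws 13.390611 13.021618
width 0.14794640649122714
red px 62
202.53333333333333 256.3 x -0.06847994330059426 y -0.01578711759059744
314.875 255.78125 x 0.06733881440282263 y -0.015853330419345293
origin [0.57608044 0.09428031] yaw 13.206113
plate top [[-0.046, 0.0976, 0.0853], [0.0007, 0.1019, 0.0922], [0.0453, 0.1039, 0.094]]
tcp guide -0.002146076460579456 0.13205486589696286 0.23125232101399523 12.831758937067605
```

```bash
python3 -m jog '[[0,0,0.041,0,0,0,255],[0,0,0.041,0,0,0,255],[0,0,0.041,0,0,0,255],[0,0,0.041,0,0,0,255],[0,0,0,0,0,0,255],[-0.006,0,0,0,0,0,255],[-0.006,0,0,0,0,0,255],[-0.006,0,0,0,0,0,255],[-0.006,0,0,0,0,0,255],[-0.006,0,0,0,0,0,255],[-0.006,0,0,0,0,0,255],[-0.006,0,0,0,0,0,255],[-0.006,0,0,0,0,0,255],[-0.006,0,0,0,0,0,255],[-0.006,0,0,0,0,0,255],[0,0,0,0,0,0,255]]'
cat > m.py <<'E'
from h import *
o=np.array([.57608,.09428]);k=np.radians(13.1)
X=np.array([np.cos(k),np.sin(k)]);L=np.array([-np.sin(k),np.cos(k)])
def tcp():
    st=get_state(); e=st["ee_pos"][:2]-o; f=st["force"]
    print("t",round(st["t"],2),"tcp guide",(e@X).round(4),(e@L).round(4),st["ee_pos"][2].round(4),"F x,y,z",(f[:2]@X).round(1),(f[:2]@L).round(1),f[2].round(1))
def plate():
    s=snapshot("wrist"); P=cloud(s); c=s["color"].astype(int)
    bl=(c[...,2]>80)&(c[...,0]<60)&(c[...,2]>c[...,1]+40)&(P[...,2]>.080)&(P[...,2]<.1)
    b=P[bl]; g=np.c_[(b[:,:2]-o)@X,(b[:,:2]-o)@L,b[:,2]]; g=g[abs(g[:,0])<.06]
    print("plate",len(g),np.percentile(g,[1,50,99],axis=0).round(4).tolist())
    return s,P
E
python3 -c "
from m import *
s,P=plate();tcp();cv2.imwrite('pics/w2.png',s['color'][:,:,::-1])"
```

```text
t: 6.22
ee_pos: [0.5577, 0.1633, 0.0676]
eef_rot: [3.141, 0.001, 1.797]
force: [0.5, 1.2, 0.9]
width: 0.0001
gripper_force: 0.4
plate 43 [[-0.0289, 0.0615, 0.0801], [0.0116, 0.079, 0.0818], [0.0373, 0.0801, 0.0978]]
t 6.28 tcp guide -0.0026 0.0714 0.0673 F x,y,z -0.6 0.3 0.4
```

```bash
python3 -m jog '[[-0.003,0,0,0,0,0,255],[-0.003,0,0,0,0,0,255],[-0.003,0,0,0,0,0,255],[0,0,0,0,0,0,255]]'>/dev/null; python3 -c "
from m import *
tcp();s,P=plate();cv2.imwrite('pics/w3.png',s['color'][:,:,::-1])"
python3 -m jog '[[-0.001,0,0,0,0,0,255],[0,0,0,0,0,0,255]]' >/dev/null; python3 -c "from m import *;tcp()"
python3 -m jog '[[-0.001,0,0,0,0,0,255],[0,0,0,0,0,0,255]]' >/dev/null; python3 -c "from m import *;tcp()"
python3 -m jog '[[-0.001,0,0,0,0,0,255],[0,0,0,0,0,0,255]]' >/dev/null; python3 -c "from m import *;tcp()"
python3 -m jog '[[-0.001,0,0,0,0,0,255],[0,0,0,0,0,0,255]]' >/dev/null; python3 -c "from m import *;tcp()"
```

```text
t 6.78 tcp guide -0.0027 0.0623 0.0671 F x,y,z -1.3 1.1 0.6
plate 31 [[-0.0302, 0.0522, 0.0801], [0.0111, 0.0704, 0.0872], [0.0394, 0.071, 0.097]]
t 7.08 tcp guide -0.0027 0.0618 0.0671 F x,y,z -0.1 0.5 -0.0
t 7.33 tcp guide -0.0025 0.0606 0.0672 F x,y,z -0.6 0.2 -0.3
t 7.58 tcp guide -0.0025 0.0598 0.0673 F x,y,z -0.6 -0.4 0.0
t 7.83 tcp guide -0.0025 0.0589 0.0673 F x,y,z 0.5 -0.4 0.5
```

View pics/w3.png

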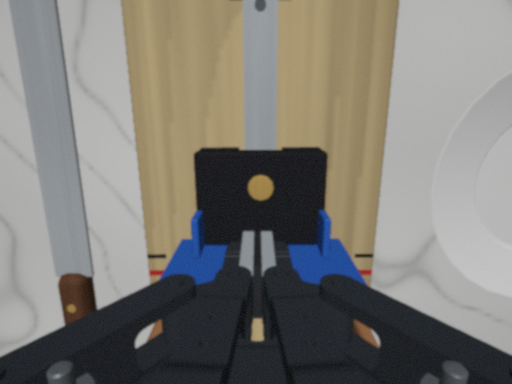

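The picture shows the carriage's rear edge at row ~150, the black 36 mark at row 255 and the red mark at row 271, with the fingers against the plate. I'll use the carriage's rear edge, which is face + 64 mm, to measure the stop.

```bash
cat >> m.py <<'E'
def carriage(s=None):
    s=s or snapshot("wrist"); P=cloud(s); c=s["color"].astype(int)
    bd=abs(P[...,2]-.018)<.006
    red=(c[...,0]>120)&(c[...,1]<90)&(c[...,2]<90)&bd
    yr=(P[red][:,:2]-o)@L
    ca=(abs(P[...,2]-.040)<.005)&(c.max(-1)<60)
    g=np.c_[(P[ca][:,:2]-o)@X,(P[ca][:,:2]-o)@L]
    m=(abs(g[:,0])<.034)&(g[:,1]>.06); g=g[m]
    # rear edge: max y per column bin
    e=[g[(g[:,0]>a)&(g[:,0]<a+.005),1].max() for a in np.arange(-.03,.03,.005)]
    print("red y",len(yr),yr.mean().round(4) if len(yr) else "","rear edge",np.median(e).round(4),"face rel red-based",(np.median(e)-.064).round(4))
E
python3 -c "
from m import *
carriage();carriage()"
```

```text
red y 164 0.0241 rear edge 0.0999 face rel red-based 0.0359
red y 161 0.0241 rear edge 0.0999 face rel red-based 0.0359
```

The measured face is at 35.9 mm, so the stop is in the first notch. Now on towards 24 mm in 1 mm steps.

```bash
python3 -m jog '[[-0.001,0,0,0,0,0,255],[0,0,0,0,0,0,255]]' >/dev/null; python3 -c "from m import *;tcp();carriage()"
python3 -m jog '[[-0.001,0,0,0,0,0,255],[0,0,0,0,0,0,255]]' >/dev/null; python3 -c "from m import *;tcp();carriage()"
python3 -m jog '[[-0.001,0,0,0,0,0,255],[0,0,0,0,0,0,255]]' >/dev/null; python3 -c "from m import *;tcp();carriage()"
python3 -m jog '[[-0.001,0,0,0,0,0,255],[0,0,0,0,0,0,255]]' >/dev/null; python3 -c "from m import *;tcp();carriage()"
python3 -m jog '[[-0.001,0,0,0,0,0,255],[0,0,0,0,0,0,255]]' >/dev/null; python3 -c "from m import *;tcp();carriage()"
```

```text
t 8.18 tcp guide -0.0025 0.058 0.0673 F x,y,z 0.3 0.5 -0.3
red y 148 0.0239 rear edge 0.0999 face rel red-based 0.0359
t 8.47 tcp guide -0.0025 0.057 0.0673 F x,y,z 0.7 -0.2 0.1
red y 154 0.024 rear edge 0.0999 face rel red-based 0.0359
t 8.78 tcp guide -0.0025 0.0559 0.0673 F x,y,z 0.3 0.8 -0.4
red y 160 0.024 rear edge 0.0999 face rel red-based 0.0359
t 9.07 tcp guide -0.0025 0.0555 0.0673 F x,y,z 0.5 2.1 1.0
red y 156 0.0241 rear edge 0.0998 face rel red-based 0.0358
t 9.38 tcp guide -0.0025 0.0553 0.0673 F x,y,z 0.2 5.4 1.2
red y 156 0.024 rear edge 0.0996 face rel red-based 0.0356
```

```bash
python3 -m jog '[[-0.001,0,0,0,0,0,255],[0,0,0,0,0,0,255]]' >/dev/null; python3 -c "from m import *;tcp();carriage()"
python3 -m jog '[[-0.001,0,0,0,0,0,255],[0,0,0,0,0,0,255]]' >/dev/null; python3 -c "from m import *;tcp();carriage()"
python3 -m jog '[[-0.0005,0,0,0,0,0,255],[0,0,0,0,0,0,255]]' >/dev/null; python3 -c "from m import *;tcp();carriage()"
python3 -m jog '[[-0.0005,0,0,0,0,0,255],[0,0,0,0,0,0,255]]' >/dev/null; python3 -c "from m import *;tcp();carriage()"
```

```text
t 9.68 tcp guide -0.0025 0.0551 0.0673 F x,y,z 0.3 7.6 1.0
red y 168 0.0241 rear edge 0.0994 face rel red-based 0.0354
t 9.97 tcp guide -0.0025 0.055 0.0673 F x,y,z 0.5 9.9 0.9
red y 167 0.024 rear edge 0.0993 face rel red-based 0.0353
t 10.28 tcp guide -0.0025 0.0549 0.0673 F x,y,z 0.3 11.3 1.7
red y 169 0.024 rear edge 0.0992 face rel red-based 0.0352
t 10.57 tcp guide -0.0025 0.0548 0.0674 F x,y,z 0.4 11.9 1.3
red y 164 0.024 rear edge 0.0991 face rel red-based 0.0351
```

```bash
python3 -m jog '[[-0.0005,0,0,0,0,0,255],[0,0,0,0,0,0,255]]' >/dev/null; python3 -c "from m import *;tcp();carriage()"
python3 -m jog '[[-0.0005,0,0,0,0,0,255],[0,0,0,0,0,0,255]]' >/dev/null; python3 -c "from m import *;tcp();carriage()"
python3 -m jog '[[0,0,0,0,0,0,255],[0,0,0,0,0,0,255]]' >/dev/null; python3 -c "from m import *;tcp();carriage()"
```

```text
t 10.88 tcp guide -0.0025 0.0546 0.0673 F x,y,z 0.1 12.7 1.5
red y 154 0.0239 rear edge 0.0989 face rel red-based 0.0349
t 11.18 tcp guide -0.0025 0.0543 0.0674 F x,y,z 0.8 13.0 0.9
red y 165 0.024 rear edge 0.0986 face rel red-based 0.0346
t 11.47 tcp guide -0.0025 0.0541 0.0673 F x,y,z 0.2 12.7 0.7
red y 161 0.024 rear edge 0.0983 face rel red-based 0.0343
```

```bash
python3 -m jog '[[-0.0005,0,0,0,0,0,255],[0,0,0,0,0,0,255]]' >/dev/null; python3 -c "from m import *;tcp();carriage()"
python3 -m jog '[[0,0,0,0,0,0,255],[0,0,0,0,0,0,255]]' >/dev/null; python3 -c "from m import *;tcp();carriage()"
```

```text
t 11.78 tcp guide -0.0025 0.054 0.0673 F x,y,z 0.8 14.3 0.9
red y 169 0.0239 rear edge 0.0983 face rel red-based 0.0343
t 12.07 tcp guide -0.0025 0.054 0.0674 F x,y,z -0.1 14.4 -0.2
red y 166 0.0239 rear edge 0.0984 face rel red-based 0.0344
```

```bash
python3 -m jog '[[-0.0005,0,0,0,0,0,255],[0,0,0,0,0,0,255]]' >/dev/null; python3 -c "from m import *;tcp();carriage()"
python3 -m jog '[[0,0,0,0,0,0,255],[0,0,0,0,0,0,255]]' >/dev/null; python3 -c "from m import *;tcp();carriage()"
```

```text
t 12.38 tcp guide -0.0025 0.054 0.0674 F x,y,z 0.7 15.1 1.2
red y 168 0.0239 rear edge 0.0983 face rel red-based 0.0343
t 12.68 tcp guide -0.0025 0.054 0.0674 F x,y,z 0.6 15.8 0.9
red y 166 0.0239 rear edge 0.0983 face rel red-based 0.0343
```

```bash
python3 -m jog '[[-0.0005,0,0,0,0,0,255],[0,0,0,0,0,0,255]]' >/dev/null; python3 -c "from m import *;tcp();carriage()"
python3 -m jog '[[-0.0003,0,0,0,0,0,255],[0,0,0,0,0,0,255]]' >/dev/null; python3 -c "from m import *;tcp();carriage()"
```

```text
t 12.97 tcp guide -0.0025 0.054 0.0674 F x,y,z 1.1 17.1 1.3
red y 165 0.0239 rear edge 0.0983 face rel red-based 0.0343
t 13.28 tcp guide -0.0025 0.0536 0.0674 F x,y,z 0.2 15.5 1.8
red y 146 0.024 rear edge 0.0979 face rel red-based 0.0339
```

```bash
python3 -m jog '[[0,0,0,0,0,0,255],[0,0,0,0,0,0,255]]' >/dev/null; python3 -c "from m import *;tcp();carriage()"
python3 -m jog '[[-0.0003,0,0,0,0,0,255],[0,0,0,0,0,0,255]]' >/dev/null; python3 -c "from m import *;tcp();carriage()"
```

```text
t 13.57 tcp guide -0.0025 0.0479 0.0673 F x,y,z -0.3 -0.6 -0.3
red y 154 0.0239 rear edge 0.0921 face rel red-based 0.0281
t 13.88 tcp guide -0.0025 0.0474 0.0672 F x,y,z -0.6 -0.3 -0.1
red y 158 0.024 rear edge 0.0882 face rel red-based 0.0242
```

The stop has snapped in: the face measures 24.2 mm and the fingers are free of it. I'll retreat, rise and go behind the loaf.

```bash
python3 -m jog '[[0.015,0,0,0,0,0,255],[0,0,-0.05,0,0,0,255],[0,0,-0.05,0,0,0,255],[-0.055,0,0,0,0,0,255],[-0.055,0,0,0,0,0,130],[-0.055,0,0,0,0,0,130],[-0.055,0,0,0,0,0,130],[-0.055,0,0,0,0,0,130],[-0.055,0,0,0,0,0,130],[0,0,0,0,0,0,130]]'
python3 - <<'E'
from m import *
tcp()
for n in ["wrist","top"]:
    s=snapshot(n); P=cloud(s)
    if n=="wrist": cv2.imwrite("pics/w4.png",s["color"][:,:,::-1])
    q=outline_of("loaf",s)
    if q:
        d=P[q[0]["mask"]]; g=np.c_[(d[:,:2]-o)@X,(d[:,:2]-o)@L,d[:,2]]
        g=g[(g[:,2]>.03)&(g[:,2]<.11)]
        print(n,round(q[0]["p"],2),np.nanpercentile(g,[1,50,99],axis=0).round(3).tolist())
E
```

```text
t: 15.18
ee_pos: [0.6345, -0.17, 0.1667]
eef_rot: [3.141, 0.002, 1.793]
force: [0.3, 1.6, -1.3]
width: 0.0414
gripper_force: 0.0
t 15.18 tcp guide -0.003 -0.2706 0.1667 F x,y,z 0.7 1.4 -1.3
wrist 0.8 [[-0.047, -0.217, 0.065], [-0.002, -0.175, 0.089], [0.045, -0.139, 0.095]]
top 0.74 [[-0.049, 0.021, 0.034], [-0.017, 0.022, 0.09], [0.038, 0.027, 0.097]]
```

View pics/w4.png

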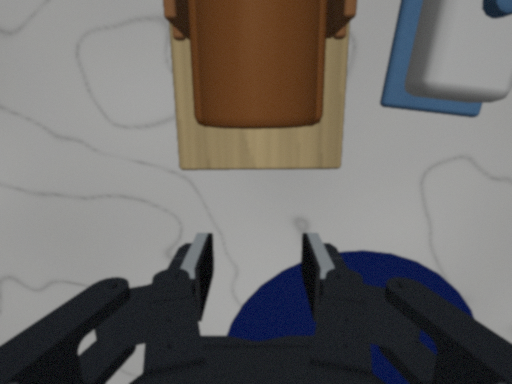

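The wrist view shows the loaf straight in the channel, with its heel edge at row ~125 and the fingers clear behind it. I'll descend and push.

```bash
python3 -m jog '[[0,0.002,0.042,0,0,0,130],[0,0,0.042,0,0,0,130],[0,0,0.041,0,0,0,130],[0.008,0,0,0,0,0,130],[0.008,0,0,0,0,0,130],[0.008,0,0,0,0,0,130],[0.008,0,0,0,0,0,130],[0.006,0,0,0,0,0,130],[0.006,0,0,0,0,0,130],[0.006,0,0,0,0,0,130],[0.006,0,0,0,0,0,130],[0.006,0,0,0,0,0,130],[0,0,0,0,0,0,130]]'
cat >> m.py <<'E'
def loaf(n="top"):
    s=snapshot(n); P=cloud(s); g=np.stack([(P[...,:2]-o)@X,(P[...,:2]-o)@L,P[...,2]],-1)
    c=s["color"].astype(int); m=(abs(g[...,0])<.035)&(g[...,1]>-.28)&(g[...,1]<.2)&(g[...,2]>.07)&(g[...,2]<.105)
    br=m&(c[...,0]>c[...,2]+40); bl=m&(c[...,2]>c[...,0]+40)
    for nm,k in(("loaf",br),("plate",bl)):
        if k.sum(): print(nm,k.sum(),np.percentile(g[k],[1,99],axis=0).round(4).tolist())
    return s
E
python3 -c "
from m import *
tcp();loaf()"
```

```text
t: 17.0
ee_pos: [0.6209, -0.1046, 0.042]
eef_rot: [-3.141, -0.002, 1.798]
force: [0.2, 0.9, 0.8]
width: 0.0418
gripper_force: 0.0
t 17.0 tcp guide -0.0014 -0.2038 0.042 F x,y,z 0.4 0.8 0.8
loaf 473 [[-0.0345, -0.1863, 0.0747], [0.0336, -0.0721, 0.0971]]
plate 49 [[-0.0347, 0.0243, 0.0869], [0.0343, 0.031, 0.0971]]
```

```bash
python3 -m jog '[[0.006,0,0,0,0,0,130],[0.006,0,0,0,0,0,130],[0.006,0,0,0,0,0,130],[0.006,0,0,0,0,0,130],[0.006,0,0,0,0,0,130],[0.006,0,0,0,0,0,130],[0.006,0,0,0,0,0,130],[0.006,0,0,0,0,0,130],[0.006,0,0,0,0,0,130],[0.006,0,0,0,0,0,130],[0.006,0,0,0,0,0,130],[0.006,0,0,0,0,0,130],[0.006,0,0,0,0,0,130],[0.006,0,0,0,0,0,130],[0,0,0,0,0,0,130]]'
python3 -c "
from m import *
tcp();s=loaf();tcp();loaf('scene')"
```

```text
t: 18.92
ee_pos: [0.6024, -0.0229, 0.0423]
eef_rot: [-3.141, -0.001, 1.798]
force: [-0.4, 0.7, 0.1]
width: 0.0419
gripper_force: 0.0
t 18.93 tcp guide -0.001 -0.1201 0.0423 F x,y,z -0.2 0.7 0.1
loaf 460 [[-0.0343, -0.102, 0.0762], [0.0337, 0.0115, 0.0967]]
plate 47 [[-0.0333, 0.0243, 0.087], [0.0333, 0.0309, 0.0959]]
t 18.98 tcp guide -0.0009 -0.1204 0.0423 F x,y,z 0.1 -0.2 -0.3
loaf 678 [[-0.0312, -0.1009, 0.0722], [0.0342, 0.0146, 0.095]]
plate 94 [[-0.0333, 0.0263, 0.0709], [0.0345, 0.0343, 0.0948]]
```

```bash
python3 -m jog '[[0.003,0,0,0,0,0,130],[0.003,0,0,0,0,0,130],[0.003,0,0,0,0,0,130],[0,0,0,0,0,0,130]]'>/dev/null; python3 -c "from m import *;tcp()"
python3 -m jog '[[0.001,0,0,0,0,0,130],[0,0,0,0,0,0,130]]'>/dev/null; python3 -c "from m import *;tcp();loaf()"
python3 -m jog '[[0.001,0,0,0,0,0,130],[0,0,0,0,0,0,130]]'>/dev/null; python3 -c "from m import *;tcp();loaf()"
python3 -m jog '[[0.001,0,0,0,0,0,130],[0,0,0,0,0,0,130]]'>/dev/null; python3 -c "from m import *;tcp();loaf()"
```

```text
t 19.52 tcp guide -0.0009 -0.1116 0.0423 F x,y,z 0.8 -0.4 0.4
t 19.77 tcp guide -0.0008 -0.1111 0.0423 F x,y,z -0.3 -1.2 0.1
loaf 451 [[-0.0345, -0.0927, 0.0775], [0.0335, 0.0192, 0.0968]]
plate 37 [[-0.0339, 0.0251, 0.0879], [0.0346, 0.0311, 0.0949]]
t 20.07 tcp guide -0.0006 -0.1109 0.0424 F x,y,z 0.2 -5.0 -0.4
loaf 450 [[-0.0348, -0.0928, 0.0752], [0.0338, 0.0192, 0.0966]]
plate 38 [[-0.0337, 0.0253, 0.0888], [0.033, 0.0309, 0.0956]]
t 20.38 tcp guide -0.0004 -0.1107 0.0424 F x,y,z 0.0 -7.5 -0.3
loaf 450 [[-0.0345, -0.0921, 0.078], [0.0332, 0.0194, 0.0965]]
plate 39 [[-0.0318, 0.025, 0.0889], [0.0328, 0.0312, 0.0974]]
```

Run:
```python
from m import *
s=loaf('scene')
a=cv2.resize(s["color"][175:275,190:340,::-1],None,fx=5,fy=5,interpolation=cv2.INTER_CUBIC)
t=snapshot("top")
b=cv2.resize(t["color"][160:225,170:310,::-1],None,fx=5,fy=5,interpolation=cv2.INTER_CUBIC)
cv2.imwrite("pics/c5.png",a);cv2.imwrite("pics/c6.png",b)
```

```text
loaf 643 [[-0.0314, -0.0915, 0.0739], [0.0348, 0.02, 0.0955]]
plate 90 [[-0.0332, 0.0265, 0.0713], [0.0338, 0.0346, 0.0936]]
```

View pics/c5.png

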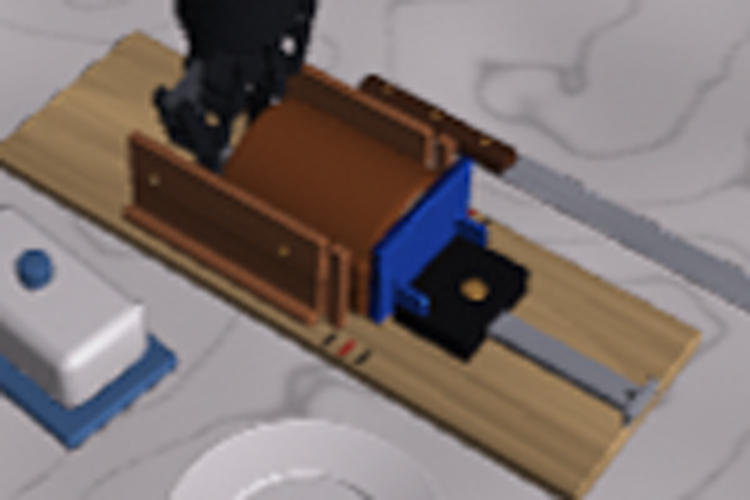

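View pics/c6.png

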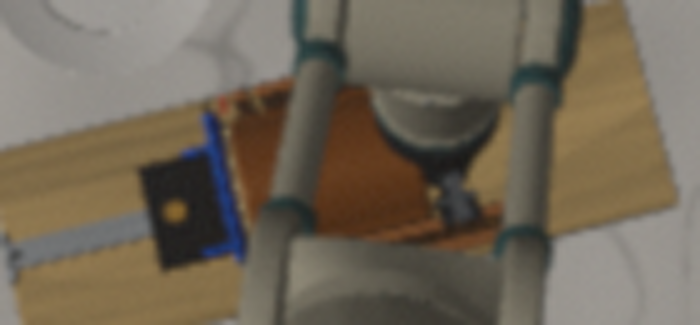

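Both crops show the crumb edge against the blue plate, with the loaf past the posts. The force builds at the arm's own stiffness, so it's a firm contact below the notch's hold. I'll back off and check.

```bash
python3 -m jog '[[-0.001,0,0,0,0,0,130],[-0.001,0,0,0,0,0,130],[-0.002,0,0,0,0,0,130],[-0.005,0,0,0,0,0,130],[-0.02,0,0,0,0,0,130],[-0.03,0,0,0,0,0,130],[-0.04,0,0,0,0,0,130],[-0.04,0,0,0,0,0,130],[0,0,-0.06,0,0,0,130],[0,0,-0.06,0,0,0,130],[0.05,0,-0.03,0,0,0,130],[0.05,0,-0.03,0,0,0,130],[0.06,0,0,0,0,0,130],[0.06,0,0,0,0,0,130],[0,0,0,0,0,0,130]]'
python3 - <<'E'
from m import *
tcp()
s=snapshot("wrist"); carriage(s); cv2.imwrite("pics/w7.png",s["color"][:,:,::-1]); loaf()
E
```

```text
t: 22.4
ee_pos: [0.5807, 0.0698, 0.2227]
eef_rot: [3.142, -0.001, 1.802]
force: [1.0, -0.7, 0.2]
width: 0.0416
gripper_force: 0.0
t 22.4 tcp guide -0.0011 -0.0249 0.2227 F x,y,z 0.8 -0.9 0.2
red y 55 0.024 rear edge 0.0862 face rel red-based 0.0222
loaf 302 [[-0.0348, -0.0979, 0.0774], [0.0305, 0.0195, 0.0971]]
plate 41 [[-0.0335, 0.0251, 0.0882], [0.0347, 0.0309, 0.0976]]
```

View pics/w7.png

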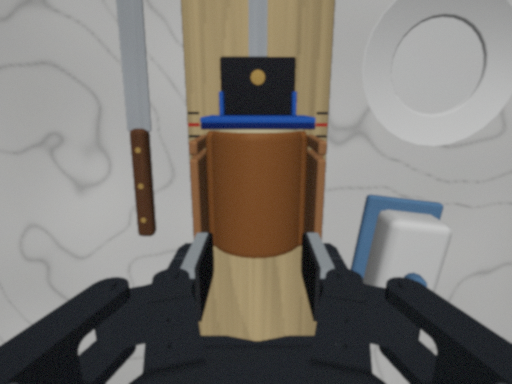

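```bash
python3 - <<'E'
from m import *
s=snapshot("wrist");P=cloud(s);c=s["color"]
for u in (225,257,290):
    for v in range(114,140,2):
        p=P[v,u]; print(u,v,c[v,u].tolist(),((p[:2]-o)@L).round(4),p[2].round(3))
E
python3 -m jog '[[0.05,0,0,0,0,0,130],[0.05,0,-0.01,0,0,0,130],[0,0,0,0,0,0,130]]' >/dev/null
python3 -c "
from m import *
carriage();carriage();tcp()"
```

```text
225 114 [39, 80, 157] 0.0323 0.093
225 116 [38, 74, 146] 0.0307 0.093
225 118 [30, 53, 110] 0.0291 0.093
225 120 [24, 34, 89] 0.0274 0.092
225 122 [32, 41, 81] 0.0259 0.093
225 124 [114, 109, 96] 0.0243 0.094
225 126 [154, 143, 115] 0.0218 0.08
225 128 [127, 96, 62] 0.0202 0.082
225 130 [116, 73, 36] 0.0186 0.084
225 132 [111, 66, 35] 0.017 0.084
225 134 [109, 68, 35] 0.0153 0.085
225 136 [107, 68, 37] 0.0137 0.086
225 138 [104, 64, 37] 0.0121 0.086
257 114 [36, 80, 157] 0.0323 0.093
257 116 [37, 76, 147] 0.0307 0.093
257 118 [22, 49, 108] 0.029 0.093
257 120 [24, 37, 89] 0.0275 0.093
257 122 [37, 42, 84] 0.0259 0.093
257 124 [128, 121, 107] 0.0242 0.092
257 126 [176, 167, 138] 0.0223 0.088
257 128 [153, 128, 99] 0.0207 0.089
257 130 [135, 92, 54] 0.0192 0.092
257 132 [133, 90, 53] 0.0176 0.092
257 134 [126, 84, 47] 0.0161 0.094
257 136 [121, 78, 43] 0.0145 0.095
257 138 [117, 74, 36] 0.0128 0.093
290 114 [40, 83, 159] 0.0323 0.093
290 116 [34, 75, 148] 0.0306 0.093
290 118 [25, 50, 105] 0.0291 0.093
290 120 [23, 38, 90] 0.0274 0.092
290 122 [35, 41, 84] 0.0258 0.093
290 124 [104, 101, 89] 0.0241 0.092
290 126 [144, 129, 102] 0.0216 0.078
290 128 [119, 83, 50] 0.0201 0.081
290 130 [113, 71, 41] 0.0185 0.082
290 132 [105, 64, 30] 0.0168 0.082
290 134 [106, 68, 37] 0.0152 0.084
290 136 [103, 63, 36] 0.0136 0.084
290 138 [104, 65, 34] 0.0118 0.084
red y 49 0.0239 rear edge 0.0878 face rel red-based 0.0238
red y 53 0.0239 rear edge 0.0876 face rel red-based 0.0236
t 23.02 tcp guide -0.0001 0.0704 0.2321 F x,y,z 0.3 -0.3 -0.0
```

The depth runs unbroken from loaf to plate, so there is no gap. The face measures about 24 mm and the robot is touching nothing.

```bash
python3 -c "
from bench import *
print(close_job())"
```

```text
the job is handed in; nothing more can be done
None
```

The stop is clicked into the middle (24 mm) notch, the loaf's cut face is against it, the robot is clear of everything, and the job was handed in at about 23 s; no verdict was returned.

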